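# Hand-spin check of a centrifuge rotor

## Robot

A 6-joint arm with a two-finger parallel gripper is mounted at the origin on a cart in front of the work surface, level with it; the furniture and walls round the work are solid. World frame = base frame: x ahead of the robot, y to its left, z up, the work surface at z = 0. Lengths are in m, angles in rad, forces in N, time in s.
With the tool pointing down it reaches from about 0.25 to 0.775 m from the base axis. Payload 8.9 kg.
Tool frame: the origin (TCP) lies at the very end of the fingers, on their centre line; the grasp point (between the pads) lies 19 mm behind it (robot.grip_point_offset is the distance from the TCP to the grasp point, in m); x points along the fingers, z is the direction in which the jaws open and shut, and the axes are right-handed (so a half turn about x gives the same grasp; the last joint's range is limited). The gripper opens to 85 mm and grips with 20 to 120 N. Pads are 22 mm wide; open, the fingers measure 114 mm over their backs; the gripper's body (76 mm by 85 mm) begins 54 mm behind the grasp point. The pads swing forward as they close: fully open they stand 13 mm farther back than shut.
Start: joints at [-1.357, 0.291, -0.153, 1.127, 0, 1.431], TCP at [0.181, -0.493, 0.194] pointing down, gripper open.
Joint ranges: [-2.52, 2.52], [-0.91, 1.74], [-1.3, 1.37], [-1.96, 2.02], [-1.52, 1.47], [-3.14, 3.14]. Speed limits (rad/s): [2.22, 2.22, 2.79, 3.14, 3.14, 3.14].

## Interface

Orientations are given as a rotation vector (axis times angle).
In Python, from plant import robot, grab_frame gives the robot as it stands.
- The arm moves only by the tool arm_command, never from a script. Its argument "commands" is one flat list of numbers, 6 for each row, row after row: the shift along the world's x, y, z in units of 25 mm (1.0 is 25 mm), then the turn, a rotation vector about the world's x, y, z in units of 6 degrees (1.0 is 6 degrees). A call has 1 to 12 rows; each row is the pose to reach, as a shift and turn from the pose commanded when the call began; what a row does not reach only later rows make up. A row lasts 1/12 s, in which the tool goes at most 41.7 mm and 7.16 degrees, less where a joint would pass 70% of its speed; a pose out of reach is approached as far as the arm can. A call with a gripper value outside its range is refused whole. "claw" is the finger opening in mm, from 0 to 85.4, set as the call begins (left out, the last holds). The fingers move at their own pace and stop on an object; "squeeze" is the grip in N (left out, the last holds). Time passes only in rows, so rows that repeat a pose let the fingers close. It gives the time, the measured TCP pose, the force and the opening at its end, in the units of the state.
- robot.state(): the state, without advancing time (a new reading comes with each control period).
- grab_frame(name): name is "scene" or "top" or "wrist"; returns a dict with "frame" (480x640x3 uint8, red, green, blue), "fx", "fy", "cx", "cy" (pixels), "view" (4x4, takes a point from world to camera coordinates). Camera axes: x right, y up, looking along -z (the intrinsics and any distortion apply to the point x, -y, -z); pixel columns grow to the right and rows downward; lengths in m; the calibration is good to about 2 mm. A picture is of the moment at which its call begins. There is no depth.
- robot.finish_job(): hands the job in, once; it reports no verdict.
The state is a dict: "time": time; "qpos": joint angles; "dq": joint speeds; "joint_torque": joint torques, N m; "tcp_pos": TCP position; "ee_rot": TCP orientation; "force": force on the tool from outside, world axes, zero at the start; "torque": the same for the moment, N m; "finger_gap": finger opening in m.
Only numpy, scipy, OpenCV 4.12 (cv2) and the standard library are available. Lean on these libraries where they do the work, as an engineer would, in place of code of your own. Each camera call takes 0.05 s, during which the arm holds its last target.

## Task

Check that the rotor of the open bench centrifuge turns freely: give it a spin by hand and let go, so that it keeps turning by itself, untouched, for at least two seconds. Once it has come to a standstill, shut the lid fully. Leave the things lying around the centrifuge where they are.

Things in the scene. Friction and masses are not known exactly. Their poses are not given: they have to be found in the camera images.
- centrifuge: Low round white bench centrifuge, a drum 198 mm across and 108 mm high with a console on its front; it does not move. Origin: on the worktop, under the rotor axis; x to its rear (hinge side), y to its left, z up. Open bowl of 85 mm inner radius, floor 38 mm above the worktop, rim 108 mm.
- rotor_hub (a point): Rotor axis, at the height of the arms' tops (110 mm above the worktop); turns with the rotor: its x axis lies along one arm, its z up. Aluminium swing-out rotor, four equal arms 90 degrees apart; hub 40 mm across, its nut 17 mm above this point. Joint rotor gives the same turn.
- rotor (a joint): Turn of the rotor in its bearing, rad, no stops, growing counter-clockwise seen from above; at 0 its arms lie along the centrifuge's x and y. Each arm is a bar 13 mm wide and 16 mm high; from 40 to 71 mm off the axis it is a 32 mm wide fork holding a bucket that hangs 60 mm down. Runs easily: pushed to 1 to 3 rad/s it coasts 4 to 9 s; the next arm follows a quarter turn behind the one that is pushed.
- lid (a joint): Angle of the lid, rad: 0 shut, grows as it opens, 1.28 to 1.45 at the start (nearly upright at the rear). A friction hinge holds it at any angle; at the tab it takes 1 to 4 N to move.
- lid_tab (a point): Middle of the outer (upper when shut) face of the lid's front tab, 218 mm from the hinge axis. The tab is 46 mm wide, 9 mm thick and sticks out 27 mm beyond the round lid; this point is 12 mm from its end. x from the end to the hinge along the lid, z out of the outer face. With the lid shut it is 121 mm above the worktop.
- lid_hinge (a point): Middle of the lid's hinge axis, at the rear of the centrifuge 112 mm above the worktop; the axis runs along the centrifuge's y. The lid is a white round cover 195 mm across and 25 mm high with a clear window; shut, its flat top stands 136 mm above the worktop and slopes down to the rim and tab.
- marker: Black-capped marker pen, 130 mm long, 14 mm across, lying on the worktop left of the centrifuge. A bystander.
- tube: White centrifuge tube with a blue cap, 120 mm long, 21 mm across, lying on the worktop left of the centrifuge. A bystander.
- timer: White bench timer, 66 x 66 x 20 mm, on the worktop right of the centrifuge. A bystander.
- tape: Roll of white tape, 60 mm across, 12 mm high, lying flat on the worktop right of the centrifuge. A bystander.

How it is judged:
On the way, in this order (a step that is already met when the one before it is completed fails the run):
1. the rotor keeps turning by itself (faster than 0.3 rad/s, either way) for two seconds with nothing touching it (contact force between anything else and rotor below 0.05 N and (velocity of joint rotor above 0.3 rad/s or velocity of joint rotor below -0.3 rad/s)), for 2 s.
2. the rotor has come to a standstill (under 0.06 rad/s) while the lid is still open (over 0.8 rad) (velocity of joint rotor between -0.06 and 0.06 rad/s and value of joint lid above 0.8 rad), for 0.2 s.
At the end, for the whole second after the job is handed in: The lid is fully shut (within 0.035 rad, 2 degrees) and the rotor stands still (under 0.06 rad/s) (value of joint lid below 0.035 rad and velocity of joint rotor between -0.06 and 0.06 rad/s); the robot touches nothing.
It fails at once if the marker, the tube, the timer or the tape is pushed more than 3 cm away (distance of any of marker, tube, timer, tape from where it was at the start of the episode above 0.03 m).
It also fails if it takes over 64 s, if anything falls off the work surface, if the arm or the gripper's body presses on something with over 40 N, if the wrist force passes 120 N, or if a joint passes its speed limit or range.

## Working session

There is one attempt and no reset: what is moved stays moved. The work goes in short steps, Python scripts to look and compute and a tool call to move; the robot and the scene stay as the last step left them, time stands still between calls to the robot, and variables do not carry over. Pictures are saved under pics/ and viewed, and the job is handed in when it is done.

Besides the shell and the picture viewer there is one more tool, called after "Emit:" as name(argument=value, ...), one argument or row to a line, values as JSON. arm_command: Moves the arm, as the interface text tells. Its arguments: {"type":"object","properties":{"commands":{"type":"array"},"claw":{"type":"number"},"squeeze":{"type":"number"}},"required":["commands"]}

```bash
ls; mkdir -p pics; cat > h.py <<'E'
import numpy as np,cv2
from plant import robot, grab_frame
def snap(n,f):
    d=grab_frame(n); cv2.imwrite('pics/'+f,cv2.cvtColor(d['frame'],cv2.COLOR_RGB2BGR)); 
    np.savez('pics/'+f+'.npz',**{k:d[k] for k in d})
    return d
def ray(d,u,v):
    V=np.array(d['view']);R=V[:3,:3];t=V[:3,3]
    c=np.array([(u-d['cx'])/d['fx'],-(v-d['cy'])/d['fy'],-1.])
    return -R.T@t,R.T@c
def atz(d,u,v,z):
    o,r=ray(d,u,v);return o+r*(z-o[2])/r[2]
def proj(d,p):
    V=np.array(d['view']);c=V[:3,:3]@np.array(p)+V[:3,3]
    return d['cx']+d['fx']*c[0]/-c[2], d['cy']+d['fy']*(-c[1])/-c[2]
E
python3 - <<'E'
from h import *
for n in ['scene','top','wrist']:
    d=snap(n,n+'0.png');print(n,{k:(v if k!='frame' else 0) for k,v in d.items()})
print(robot.state())
E
```

```text
pics
scene {'frame': 0, 'fx': 515.2994133764471, 'fy': 515.2994133764471, 'cx': 326.39557848851587, 'cy': 236.15471440580404, 'view': array([[ 0.56848614, -0.82235035, -0.02373627, -0.38093968],
       [ 0.33104501,  0.20224604,  0.92168636, -0.25983456],
       [-0.75314853, -0.5318237 ,  0.38720905, -0.66478128],
       [ 0.        ,  0.        ,  0.        ,  1.        ]])}
top {'frame': 0, 'fx': 556.4110820167006, 'fy': 556.4110820167006, 'cx': 319.5501828771831, 'cy': 240.13190701565264, 'view': array([[ 0.00645608, -0.9999545 , -0.00702256, -0.09976889],
       [ 0.99810326,  0.00601386,  0.06126763, -0.55707042],
       [-0.06122261, -0.00740479,  0.99809667, -1.1038891 ],
       [ 0.        ,  0.        ,  0.        ,  1.        ]])}
wrist {'frame': 0, 'fx': 333.50448088819894, 'fy': 333.50448088819894, 'cx': 316.61838277122774, 'cy': 241.00521490369658, 'view': array([[ 3.45049103e-01, -9.38584530e-01, -4.42377738e-04,
        -5.25106325e-01],
       [ 8.91605542e-01,  3.27925528e-01, -3.12256955e-01,
         4.06976705e-02],
       [ 2.93224615e-01,  1.07349556e-01,  9.49997578e-01,
        -3.80689682e-01],
       [ 0.00000000e+00,  0.00000000e+00,  0.00000000e+00,
         1.00000000e+00]])}
{'time': 0.15, 'qpos': array([-1.35731990e+00,  2.91168208e-01, -1.53933382e-01,  1.12669432e+00,
       -3.15136016e-05,  1.43152363e+00]), 'dq': array([-0.00099785, -0.00237823,  0.00146021, -0.00114158, -0.0007093 ,
        0.00096666]), 'joint_torque': array([ 8.74189391e-04, -5.37368810e+01,  3.31520927e+01,  1.14427926e-02,
       -2.54327679e-04,  3.43838494e-06]), 'tcp_pos': array([ 0.1813054 , -0.49231497,  0.19366255]), 'ee_rot': array([ 0.94619029,  1.35645502, -0.94510423]), 'force': array([-0.57202873,  0.5685366 ,  0.08840449]), 'torque': array([0.02708166, 0.00955219, 0.0527985 ]), 'finger_gap': 0.08563401010252142}
```

View pics/scene0.png

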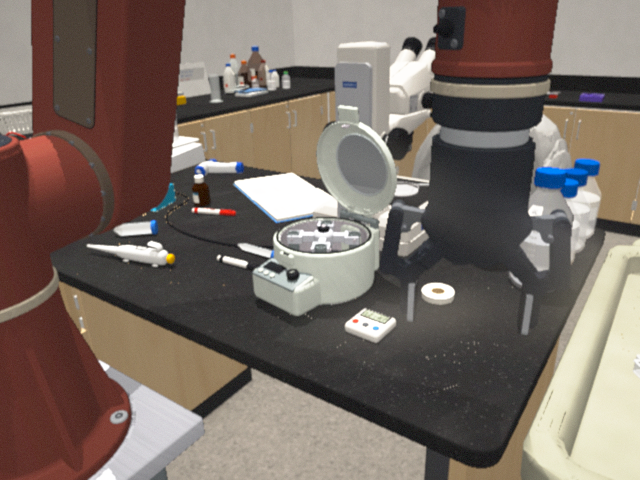

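View pics/top0.png

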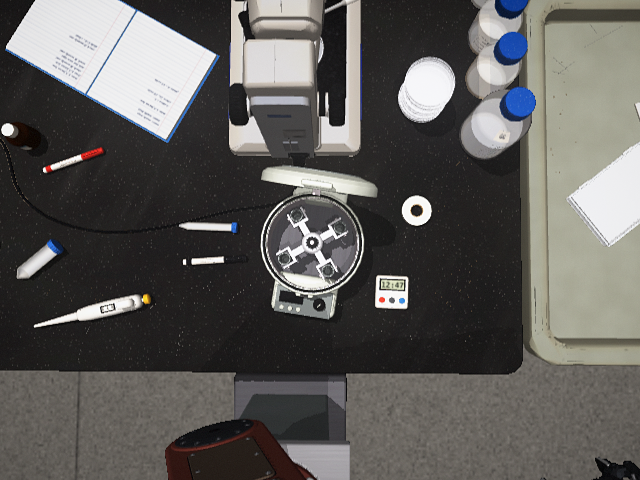

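The scene view shows the open centrifuge with its lid upright at the rear. In the top view the hub nut is near (312,242), the console is at the bottom, and the lid is at the top. I'll enlarge the top view.

```bash
python3 - <<'E'
import cv2
a=cv2.imread('pics/top0.png')[150:330,230:430]
cv2.imwrite('pics/top0c.png',cv2.resize(a,None,fx=3.3,fy=3.3,interpolation=cv2.INTER_CUBIC)[:600])
a=cv2.imread('pics/scene0.png')[90:320,230:430]
cv2.imwrite('pics/scene0c.png',cv2.resize(a,None,fx=2.6,fy=2.6,interpolation=cv2.INTER_CUBIC)[:600])
E
```

```text
(no output)
```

View pics/top0c.png

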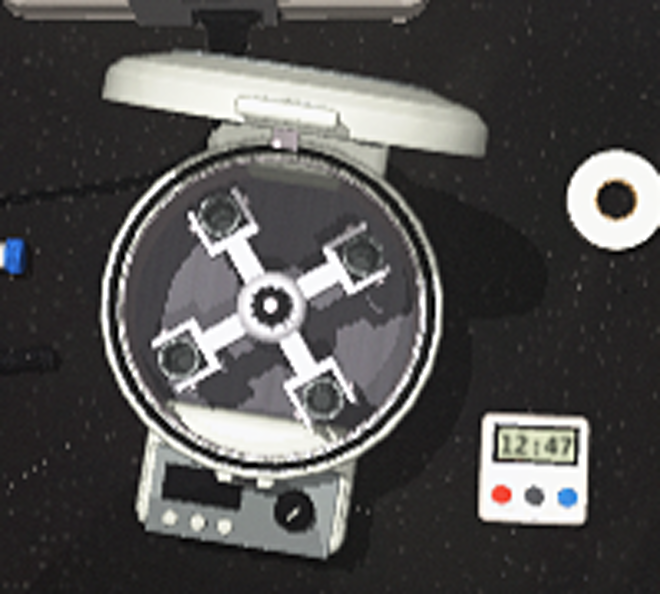

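View pics/scene0c.png

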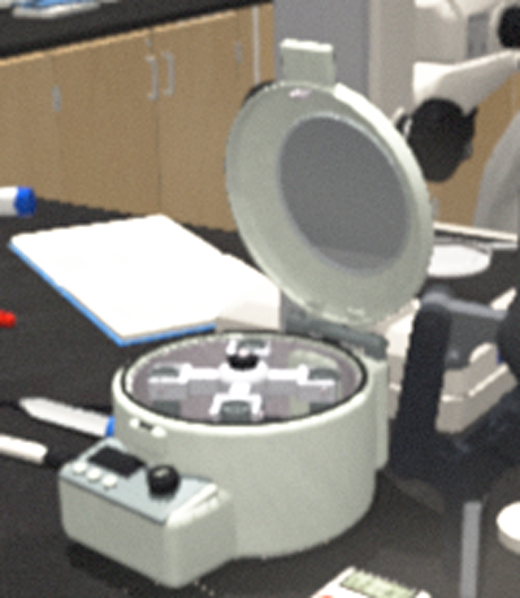

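```bash
python3 - <<'E'
from h import *
d=dict(np.load('pics/top0.png.npz'))
f=lambda x,y,z:atz(d,x/3.3+230,y/3.3+150,z)
c=f(270,306,.127);print('nut',c,'rim',f(272,310,.108))
for b in [(225,215),(362,255),(322,397),(182,358)]:
    p=f(*b,.105);v=p-c;print('b',p[:2],np.hypot(*v[:2]),np.degrees(np.arctan2(v[1],v[0])))
# console front edge, bottom
a,b=f(140,520,.04),f(330,556,.04);v=a-b;print('console y dir',np.degrees(np.arctan2(v[1],v[0]))-90)
# tab, in top at z~0.33
for u in [(236,108),(340,118)]:
    print('tab',f(*u,.325))
print('origin cam',ray(d,0,0)[0])
s=dict(np.load('pics/scene0.png.npz'))
g=lambda x,y:(x/2.6+230,y/2.6+90)
print(proj(s,c),g(243,352))
E
```

```text
nut [ 0.54611416 -0.08310431  0.127     ] rim [ 0.54495106 -0.0838366   0.108     ]
b [ 0.59859587 -0.0568841 ] 0.0586671010330161 26.54701951276226
b [ 0.57642025 -0.13420823] 0.05941438725479345 -59.33084865132519
b [ 0.49647515 -0.1121432 ] 0.057509033204518625 -149.67230690377255
b [ 0.51782872 -0.03345393] 0.05714216082785678 119.66983923368443
console y dir -10.261427457470049
tab [ 0.62307277 -0.07154631  0.325     ]
tab [ 0.61883411 -0.11784314  0.325     ]
origin cam [ 0.48907495 -0.10458828  1.13521778]
(np.float64(323.6924863797072), np.float64(225.03796748905833)) (323.46153846153845, 225.3846153846154)
```

```bash
python3 - <<'E'
from h import *
from scipy.spatial.transform import Rotation as Ro
s=robot.state();print(Ro.from_rotvec(s['ee_rot']).as_matrix().round(3));print(s['tcp_pos'])
w=dict(np.load('pics/wrist0.png.npz'));print('cam',ray(w,0,0)[0]-s['tcp_pos'])
c=np.array([.546,-.083])
for a in range(165,260,10):
    p=c+.058*np.array([np.cos(np.radians(a)),np.sin(np.radians(a))]);print(a,p,((p-s['tcp_pos'][:2])/.025).round(2))
E
```

```text
[[-0.     0.938  0.345]
 [ 0.001  0.345 -0.938]
 [-1.     0.    -0.001]]
[ 0.1813054  -0.49231497  0.19366255]
cam [0.07522339 0.02697936 0.18046757]
165 [ 0.4899763 -0.0679885] [12.35 16.97]
175 [ 0.48822071 -0.07794497] [12.28 16.57]
185 [ 0.48822071 -0.08805503] [12.28 16.17]
195 [ 0.4899763 -0.0980115] [12.35 15.77]
205 [ 0.49343415 -0.10751186] [12.49 15.39]
215 [ 0.49848918 -0.11626743] [12.69 15.04]
225 [ 0.50498781 -0.12401219] [12.95 14.73]
235 [ 0.51273257 -0.13051082] [13.26 14.47]
245 [ 0.52148814 -0.13556585] [13.61 14.27]
255 [ 0.5309885 -0.1390237] [13.99 14.13]
```

View pics/wrist0.png

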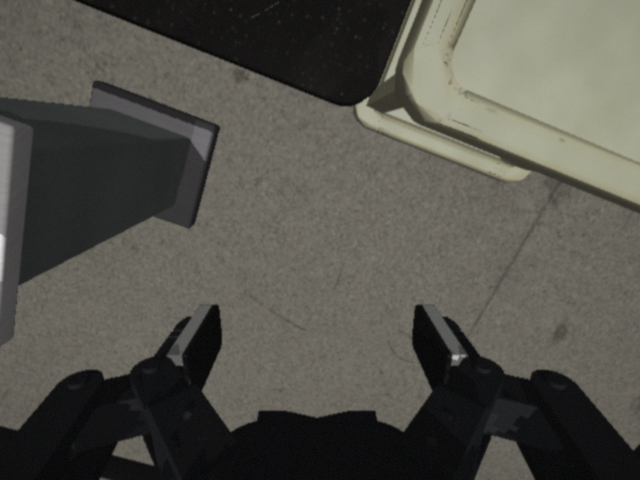

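Emit:
arm_command(
  commands=[0.5,0.7,0,0,0,0,1.4,2,0,0,0,0,2.4,3.3,0,0,0,0,3.4,4.6,0,0,0,0,4.4,5.9,0,0,0,0,5.4,7.2,0,0,0,0,6.4,8.5,0,0,0,0,7.4,9.9,0,0,0,0,8.4,11.3,0,0,0,0,9.4,12.7,0,0,0,0,10.3,14,0,0,0,0,11,15.2,0,0,0,0],
  claw=0,
)

```text
time: 1.15
tcp_pos: [0.4576, -0.1104, 0.1941]
ee_rot: [0.945, 1.356, -0.945]
force: [0.3, -1.0, 0.0]
finger_gap: 0.0003
```

Emit:
arm_command(
  commands=[0.8,1.0,0,0,0,0,1.35,1.77,-0.3,0,0,0,1.35,1.77,-1,0,0,0,1.35,1.77,-1.5,0,0,0,1.35,1.77,-1.5,0,0,0],
)

```text
time: 1.57
tcp_pos: [0.4886, -0.0673, 0.1542]
ee_rot: [0.944, 1.36, -0.946]
force: [-0.4, -0.6, -0.2]
finger_gap: 0.0
```

```bash
python3 - <<'E'
from h import *
s=robot.state();print(s['time'],s['tcp_pos'],s['ee_rot'],s['force'],s['finger_gap'])
for n in ['scene','top','wrist']: snap(n,n+'1.png')
a=cv2.imread('pics/top1.png')[150:330,230:430]
cv2.imwrite('pics/top1c.png',cv2.resize(a,None,fx=3.3,fy=3.3,interpolation=cv2.INTER_CUBIC)[:600])
a=cv2.imread('pics/scene1.png')[90:320,230:430]
cv2.imwrite('pics/scene1c.png',cv2.resize(a,None,fx=2.6,fy=2.6,interpolation=cv2.INTER_CUBIC)[:600])
E
```

```text
1.5667 [ 0.48856186 -0.06734887  0.15419404] [ 0.94394504  1.36031414 -0.94629567] [-0.41693343 -0.633625   -0.22987506] 3.526507986026321e-05
```

View pics/scene1c.png

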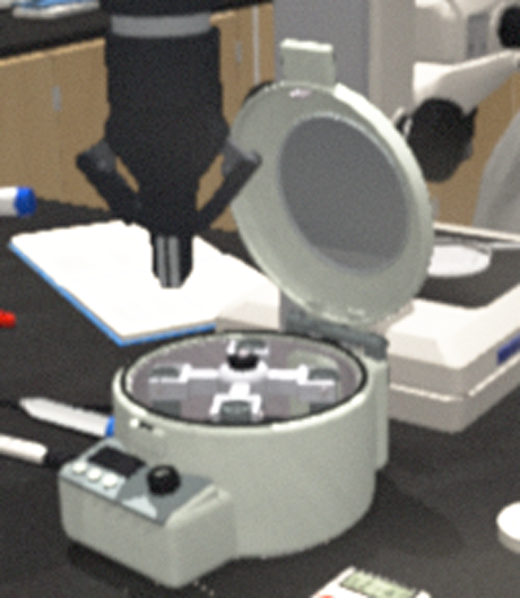

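View pics/wrist1.png

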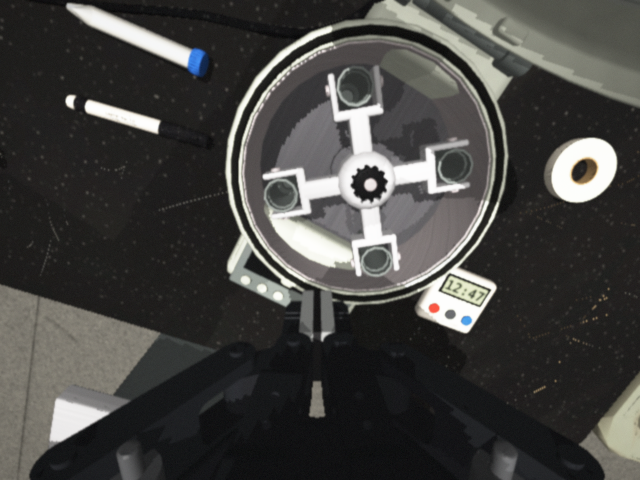

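The wrist view shows the rotor from above, with its arms still at about 30°+90k. The closed fingers are slim and sit over the gap at the front. Next I lower them in and check.

Emit:
arm_command(
  commands=[0,0,-0.5,0,0,0,0,0,-1.1,0,0,0,0,0,-1.7,0,0,0,0,0,-2.1,0,0,0,0,0,-2.25,0,0,0,0,0,-2.25,0,0,0],
)

```text
time: 2.22
tcp_pos: [0.49, -0.0687, 0.1005]
ee_rot: [0.946, 1.356, -0.946]
force: [0.3, -1.0, 1.2]
finger_gap: -0.0005
```

```bash
python3 - <<'E'
from h import *
s=robot.state();print(s['time'],s['tcp_pos'],s['ee_rot'],s['force'],s['finger_gap'])
for n in ['scene','wrist']: snap(n,n+'2.png')
a=cv2.imread('pics/scene2.png')[90:320,230:430]
cv2.imwrite('pics/scene2c.png',cv2.resize(a,None,fx=2.6,fy=2.6,interpolation=cv2.INTER_CUBIC)[:600])
E
```

```text
2.2167 [ 0.49003053 -0.06872738  0.10045883] [ 0.9459799   1.35570372 -0.9461015 ] [ 0.31609886 -0.96791642  1.20749465] -0.0005373009819811744
```

View pics/scene2c.png

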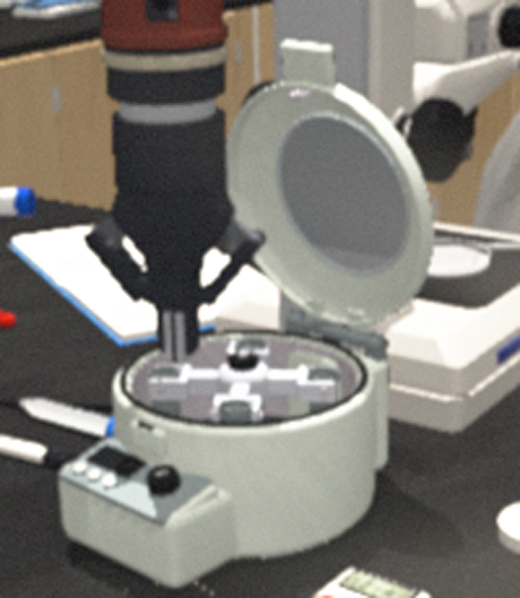

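View pics/wrist2.png

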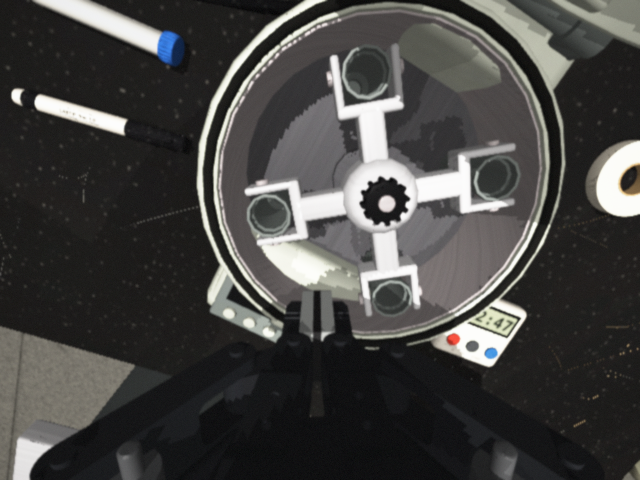

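The fingertips sit in the bowl between the left fork (270,215) and the near fork (390,295) in the wrist view. Now I sweep against the near arm and lift off.

Emit:
arm_command(
  commands=[-0.04,-0.16,-0.1,0,0,0,-0.07,-0.4,-0.1,0,0,0,-0.08,-0.68,-0.1,0,0,0,-0.04,-1.0,-0.1,0,0,0,0.03,-1.32,-0.1,0,0,0,0.16,-1.62,-0.1,0,0,0,0.32,-1.9,-0.1,0,0,0,0.52,-2.15,-0.1,0,0,0,0.72,-2.35,0.8,0,0,0,0.86,-2.46,2.2,0,0,0,0.88,-2.48,3.2,0,0,0,0.88,-2.48,3.4,0,0,0],
)

```text
time: 3.32
tcp_pos: [0.515, -0.1319, 0.1895]
ee_rot: [0.946, 1.349, -0.944]
force: [-0.1, -0.5, -1.0]
finger_gap: 0.0
```

```bash
python3 - <<'E'
from h import *
s=robot.state();print(s['time'],s['tcp_pos'],s['force'])
for i in range(2): snap('top','t3%d.png'%i)
print(robot.state()['time'])
a=np.hstack([cv2.imread('pics/t3%d.png'%i)[190:300,250:375] for i in range(2)])
cv2.imwrite('pics/t3c.png',cv2.resize(a,None,fx=3,fy=3,interpolation=cv2.INTER_CUBIC))
E
```

```text
3.3167 [ 0.51495849 -0.13187328  0.1894886 ] [-0.08515616 -0.50841959 -0.95704783]
3.4167
```

View pics/t3c.png

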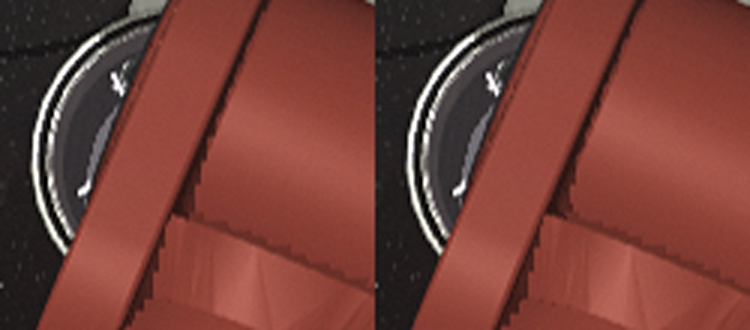

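The arm hides the rotor in the top view, so I use the wrist view.

```bash
python3 - <<'E'
from h import *
for i in range(3): snap('wrist','w4%d.png'%i)
snap('scene','s4.png')
a=np.hstack([cv2.imread('pics/w4%d.png'%i)[0:340,140:580] for i in (0,2)])
cv2.imwrite('pics/w4c.png',cv2.resize(a,None,fx=.9,fy=.9))
E
```

```text
(no output)
```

View pics/w4c.png

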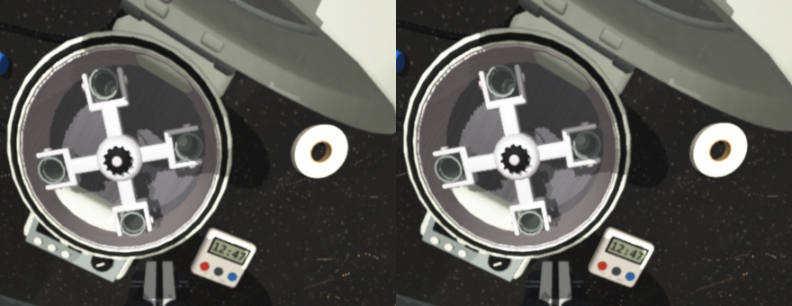

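View pics/s4.png

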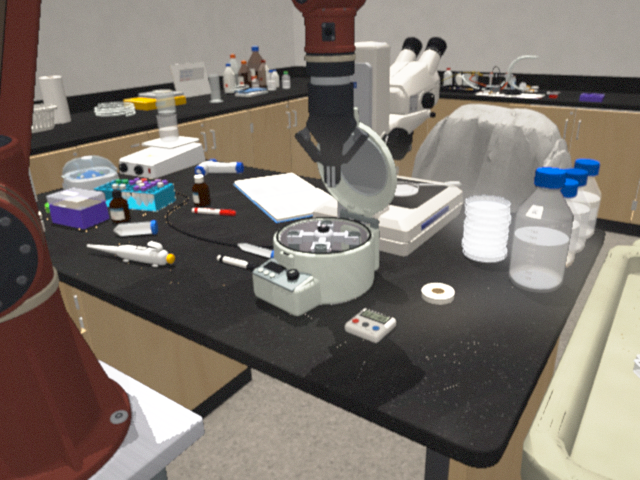

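```bash
python3 - <<'E'
from h import *
a=cv2.imread('pics/w40.png');b=cv2.imread('pics/w42.png')
D=cv2.absdiff(a,b)[30:320,140:420]
cv2.imwrite('pics/d4.png',np.hstack([a[30:320,140:420],b[30:320,140:420],D]) [:,:800])
for n in ('w40','w42'):
  d=dict(np.load(f'pics/{n}.png.npz'));print(proj(d,[.546,-.083,.11]))
E
```

```text
(np.float64(271.0672055899172), np.float64(176.7655641735164))
(np.float64(272.615805554653), np.float64(175.1097148112355))
```

View pics/d4.png

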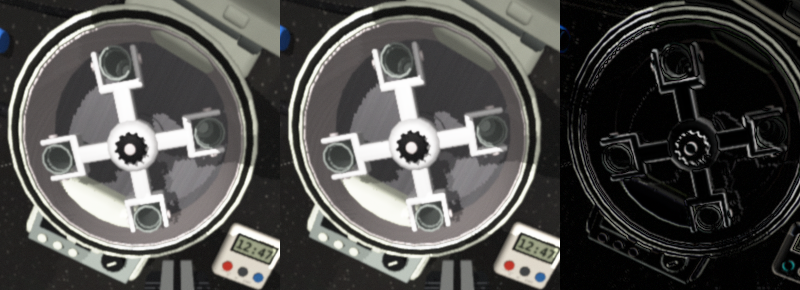

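```bash
cat >> h.py <<'E'
def rang(d,pts,c=(.546,-.083),z=.108):
    o=[]
    for u,v in pts:
        p=atz(d,u,v,z)[:2]-np.array(c);o.append((round(float(np.hypot(*p)),3),round(float(np.degrees(np.arctan2(p[1],p[0]))),1)))
    return o
E
python3 - <<'E'
from h import *
d=dict(np.load('pics/w40.png.npz'));print(rang(d,[(147+140,215+30),(118+140,64+30),(59+140,157+30),(208+140,133+30),(130+140,148+30)]))
d=dict(np.load('pics/wrist2.png.npz'));print(rang(d,[(390,295),(366,72),(270,214),(495,176),(385,203)]))
d=snap('wrist','w5.png');print(robot.state()['time'])
E
```

```text
[(0.057, -149.2), (0.059, 27.1), (0.057, 118.3), (0.059, -60.1), (0.002, 156.8)]
[(0.058, -149.4), (0.06, 28.5), (0.058, 119.4), (0.061, -59.6), (0.005, -107.9)]
3.6667
```

View pics/w5.png

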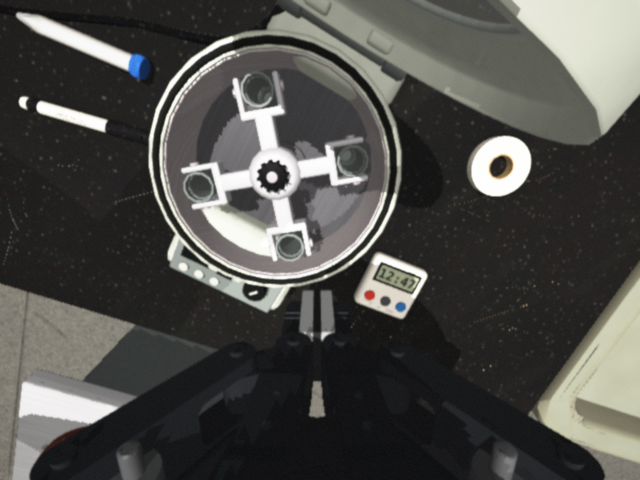

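```bash
python3 - <<'E'
from h import *
for f,crop in (('scene2.png',(230,90,2.6)),('wrist2.png',(0,0,1))):
    d=dict(np.load(f'pics/{f}.npz'))
    for p in ([.490,-.0687,.1005],[.4889,-.0687,.12]):
        u,v=proj(d,p);print(f,u,v,((u-crop[0])*crop[2],(v-crop[1])*crop[2]))
a=cv2.imread('pics/scene2.png')[200:280,260:380];cv2.imwrite('pics/s2z.png',cv2.resize(a,None,fx=6,fy=6,interpolation=cv2.INTER_CUBIC))
E
```

```text
scene2.png 300.4408963098309 246.31008040882793 (np.float64(183.1463304055604), np.float64(406.40620906295266))
scene2.png 299.6217123473573 236.84825626165141 (np.float64(181.01645210312896), np.float64(381.8054662802937))
wrist2.png 315.20214157621695 274.39602553410407 (np.float64(315.20214157621695), np.float64(274.39602553410407))
wrist2.png 314.3892424771032 290.9682525561706 (np.float64(314.3892424771032), np.float64(290.9682525561706))
```

View pics/s2z.png

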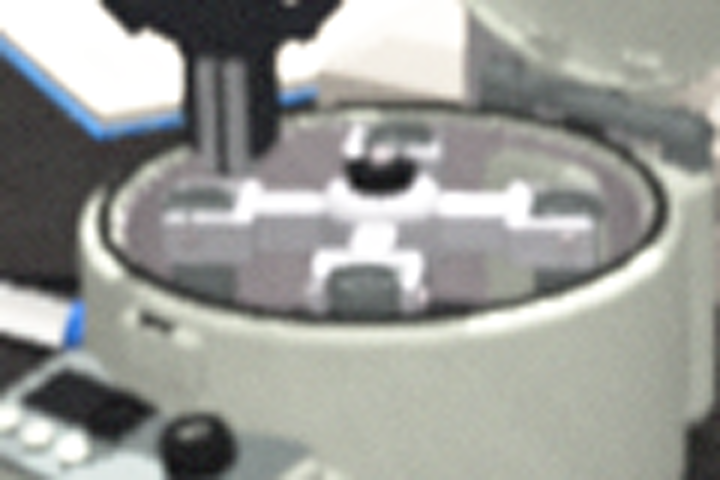

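```bash
python3 - <<'E'
from h import *
for f,p,t in (('scene2.png',[.490,-.0687,.1005],(297,228.7)),('scene1.png',[.4886,-.0673,.1542],(295.4,200.4)),('wrist2.png',[.490,-.0687,.1005],(317,292)),('wrist1.png',[.4886,-.0673,.1542],(317,292)),('wrist0.png',[.1813,-.4923,.1937],(318,305))):
    d=dict(np.load(f'pics/{f}.npz'))
    print(f,t,[(round(z,2),np.round(proj(d,[p[0],p[1],p[2]+z]),1)) for z in (0,.01,.02,.03,.04)])
E
```

```text
scene2.png (297, 228.7) [(0, array([300.4, 246.3])), (0.01, array([300.2, 241.4])), (0.02, array([300. , 236.4])), (0.03, array([299.7, 231.4])), (0.04, array([299.5, 226.3]))]
scene1.png (295.4, 200.4) [(0, array([298.1, 219.4])), (0.01, array([297.8, 214.3])), (0.02, array([297.6, 209.1])), (0.03, array([297.3, 203.8])), (0.04, array([297.1, 198.5]))]
wrist2.png (317, 292) [(0, array([315.2, 274.4])), (0.01, array([315.1, 281.6])), (0.02, array([315.1, 289.6])), (0.03, array([315. , 298.6])), (0.04, array([315. , 308.5]))]
wrist1.png (317, 292) [(0, array([313.3, 273.6])), (0.01, array([313.2, 280.8])), (0.02, array([313. , 288.7])), (0.03, array([312.8, 297.5])), (0.04, array([312.5, 307.3]))]
wrist0.png (318, 305) [(0, array([315.7, 274.3])), (0.01, array([315.6, 281.5])), (0.02, array([315.5, 289.6])), (0.03, array([315.5, 298.5])), (0.04, array([315.4, 308.5]))]
```

```bash
python3 - <<'E'
from h import *
for f,p,t,o in (('scene2.png',[.490,-.0687,.1005],(297,228.7),(-.008,-.006)),('scene1.png',[.4886,-.0673,.1542],(295.4,200.4),(-.008,-.006)),('wrist2.png',[.490,-.0687,.1005],(317,292),(.0103,.0038)),('wrist1.png',[.4886,-.0673,.1542],(317,292),(.0103,.0038))):
    d=dict(np.load(f'pics/{f}.npz'))
    print(f,t,[(round(z,2),np.round(proj(d,[p[0]+o[0],p[1]+o[1],p[2]+z]),1)) for z in (.02,.03,.04,.05)])
a=cv2.imread('pics/wrist2.png')[250:440,220:420];cv2.imwrite('pics/w2z.png',cv2.resize(a,None,fx=3,fy=3,interpolation=cv2.INTER_CUBIC))
E
```

```text
scene2.png (297, 228.7) [(0.02, array([299.9, 238.5])), (0.03, array([299.7, 233.5])), (0.04, array([299.4, 228.4])), (0.05, array([299.2, 223.2]))]
scene1.png (295.4, 200.4) [(0.02, array([297.5, 211. ])), (0.03, array([297.3, 205.7])), (0.04, array([297. , 200.3])), (0.05, array([296.7, 195. ]))]
wrist2.png (317, 292) [(0.02, array([315. , 270.7])), (0.03, array([315. , 278.7])), (0.04, array([314.9, 287.7])), (0.05, array([314.8, 297.8]))]
wrist1.png (317, 292) [(0.02, array([312.9, 269.9])), (0.03, array([312.7, 277.8])), (0.04, array([312.4, 286.7])), (0.05, array([312.2, 296.7]))]
```

View pics/w2z.png

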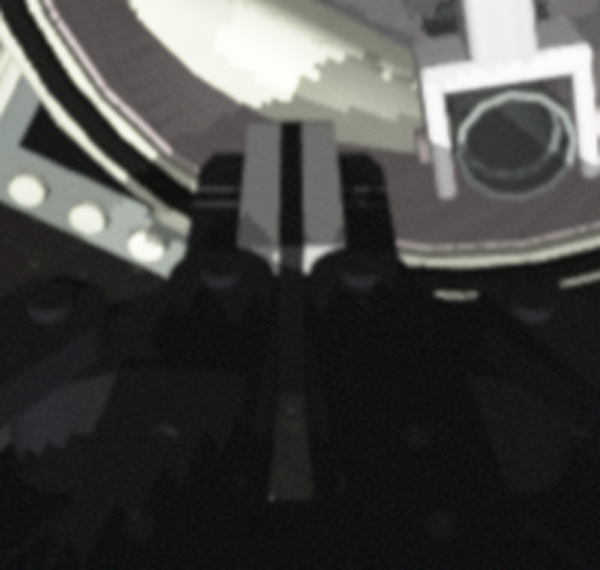

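The rotor did not move: its arms are still at −149°, 28°, 119° and −60°. In both the scene and wrist pictures, the visible fingertip sits about 42 mm above the reported TCP, so the fingers passed over the arms. I'll go back and descend in stages, checking each one in the pictures.

Emit:
arm_command(
  commands=[-0.4,1.1,-0.3,0,0,0,-0.8,2.2,-1,0,0,0,-0.88,2.48,-2,0,0,0,-0.88,2.48,-3,0,0,0,-0.88,2.48,-4,0,0,0,-0.88,2.48,-4.3,0,0,0,-0.88,2.48,-4.3,0,0,0],
)

```text
time: 4.25
tcp_pos: [0.4881, -0.0678, 0.0758]
ee_rot: [0.945, 1.36, -0.947]
force: [0.2, 0.5, -1.2]
finger_gap: -0.0
```

```bash
python3 - <<'E'
from h import *
s=robot.state();print(s['time'],s['tcp_pos'],s['force'])
d=snap('scene','s6.png');snap('wrist','w6.png')
print(proj(d,s['tcp_pos']+[-.008,-.006,.042]))
a=cv2.imread('pics/s6.png')[190:290,260:380];cv2.imwrite('pics/s6z.png',cv2.resize(a,None,fx=6,fy=6,interpolation=cv2.INTER_CUBIC))
E
```

```text
4.25 [ 0.4881245  -0.06779049  0.07580315] [ 0.22031469  0.48994808 -1.15745521]
(np.float64(298.9702587086836), np.float64(240.11608925248893))
```

View pics/s6z.png

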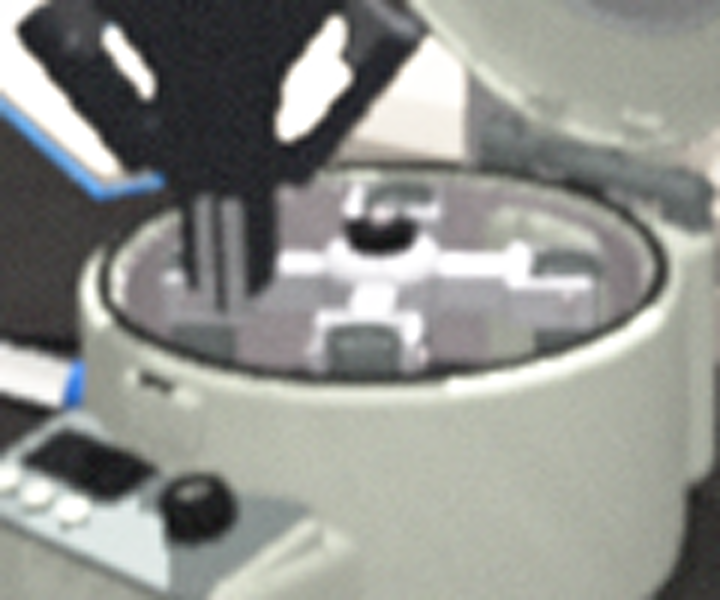

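View pics/w6.png

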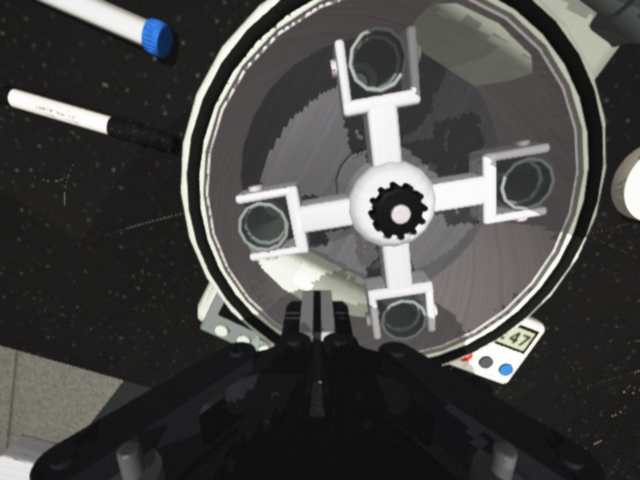

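```bash
python3 - <<'E'
from h import *
d=dict(np.load('pics/w6.png.npz'))
for z in (.112,.116,.12):
    p=atz(d,317,291,z)-np.array([.0103,.0038,0]);v=p[:2]-[.546,-.083];print(p,np.hypot(*v),np.degrees(np.arctan2(v[1],v[0])))
print(rang(d,[(404,318),(264,224)]))
a=cv2.imread('pics/w6.png')[180:380,200:460];cv2.imwrite('pics/w6z.png',cv2.resize(a,None,fx=3,fy=3,interpolation=cv2.INTER_CUBIC))
E
```

```text
[ 0.48546894 -0.07054904  0.112     ] 0.06179834586611685 168.37664223893063
[ 0.48736734 -0.06984862  0.116     ] 0.060089499161907506 167.35772472283207
[ 0.48926574 -0.06914819  0.12      ] 0.05840076435472307 166.27952283241132
[(0.06, -148.3), (0.058, 119.2)]
```

View pics/w6z.png

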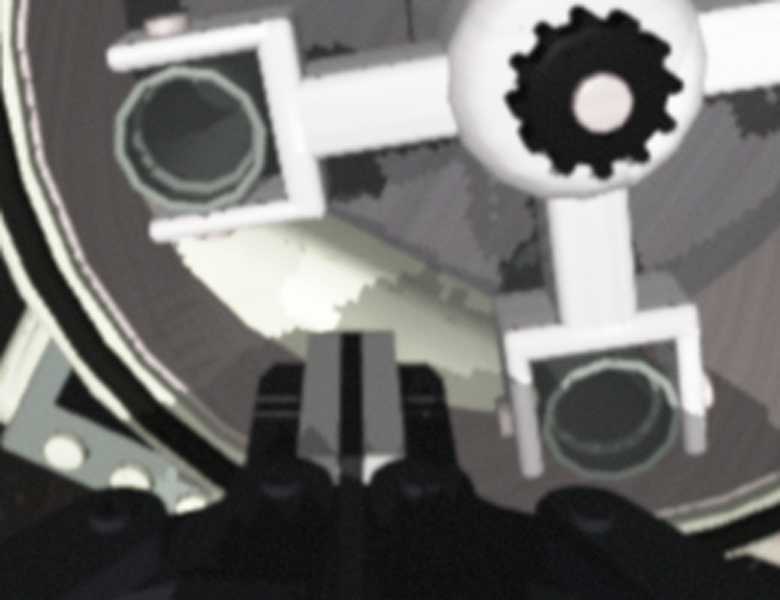

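Emit:
arm_command(
  commands=[0.1,0,-0.4,0,0,0,0.15,0,-0.8,0,0,0,0.15,0,-0.8,0,0,0,0.15,0,-0.8,0,0,0],
)

```text
time: 4.68
tcp_pos: [0.4936, -0.0684, 0.0574]
ee_rot: [0.945, 1.357, -0.946]
force: [0.1, 0.9, -0.0]
finger_gap: 0.0003
```

```bash
python3 - <<'E'
from h import *
s=robot.state();print(s['time'],s['tcp_pos'],s['force'])
d=snap('scene','s7.png')
print(proj(d,s['tcp_pos']+[-.008,-.006,.042]))
a=cv2.imread('pics/s7.png')[190:290,260:380];cv2.imwrite('pics/s7z.png',cv2.resize(a,None,fx=6,fy=6,interpolation=cv2.INTER_CUBIC))
E
```

```text
4.6833 [ 0.49357339 -0.06836899  0.05742154] [ 1.24317917e-01  9.35020068e-01 -2.54709107e-04]
(np.float64(301.45385427769065), np.float64(248.32424134590232))
```

View pics/s7z.png

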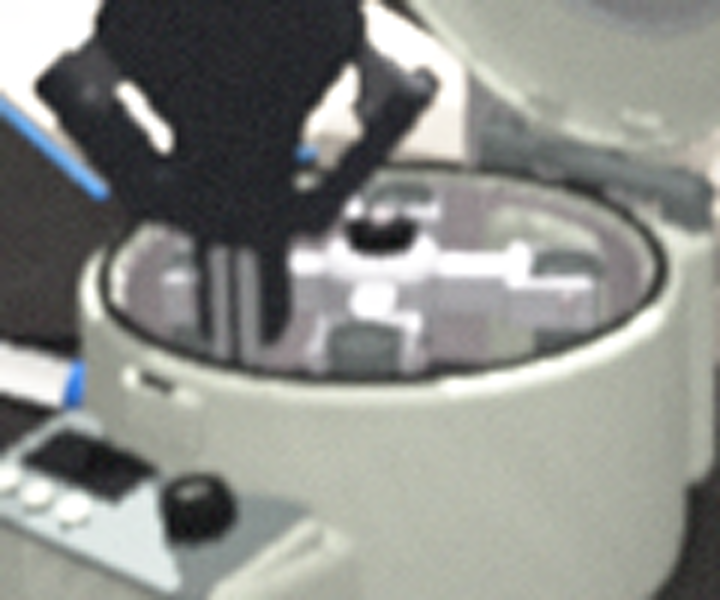

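The fingertips are now visibly below the rim, near (235,362). I sweep again, keeping the tangential speed during the lift.

Emit:
arm_command(
  commands=[-0.03,-0.13,0,0,0,0,-0.07,-0.35,0,0,0,0,-0.08,-0.62,0,0,0,0,-0.05,-0.92,0,0,0,0,0.02,-1.21,0,0,0,0,0.12,-1.49,0,0,0,0,0.27,-1.75,0,0,0,0,0.43,-1.97,1.0,0,0,0,0.61,-2.16,2.4,0,0,0,0.78,-2.3,3.8,0,0,0,0.87,-2.37,4.8,0,0,0,0.87,-2.37,5,0,0,0],
)

```text
time: 5.73
tcp_pos: [0.5187, -0.1295, 0.1874]
ee_rot: [0.946, 1.348, -0.944]
force: [1.1, 1.4, -0.2]
finger_gap: -0.0001
```

```bash
python3 - <<'E'
from h import *
s=robot.state();print(s['time'],s['tcp_pos'],s['force'])
for i in range(4): snap('wrist','w8%d.png'%i)
a=np.hstack([cv2.imread('pics/w8%d.png'%i)[0:320,140:420] for i in (0,3)])
cv2.imwrite('pics/w8c.png',a)
E
```

```text
5.7333 [ 0.51868454 -0.12948596  0.18739419] [ 1.10187028  1.38072321 -0.16920228]
```

View pics/w8c.png

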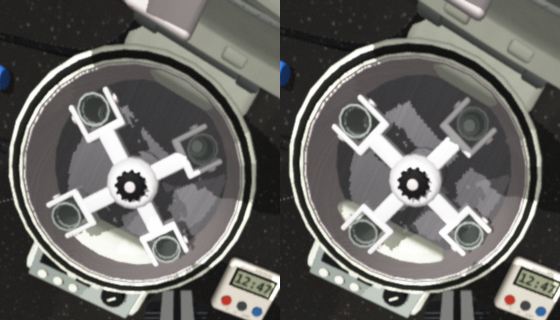

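The rotor is spinning freely at roughly 2 rad/s: its arms turned about 20° in 0.15 s, and nothing is touching it. I'll let it coast, and measure the lid and the microscope behind it meanwhile.

```bash
python3 - <<'E'
import cv2,numpy as np
a=cv2.imread('pics/top0.png')[0:210,220:380]
b=cv2.imread('pics/scene0.png')[30:230,300:460]
cv2.imwrite('pics/m1.png',cv2.resize(a,None,fx=2.8,fy=2.8,interpolation=cv2.INTER_CUBIC))
cv2.imwrite('pics/m2.png',cv2.resize(b,None,fx=2.8,fy=2.8,interpolation=cv2.INTER_CUBIC))
E
```

```text
(no output)
```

View pics/m1.png

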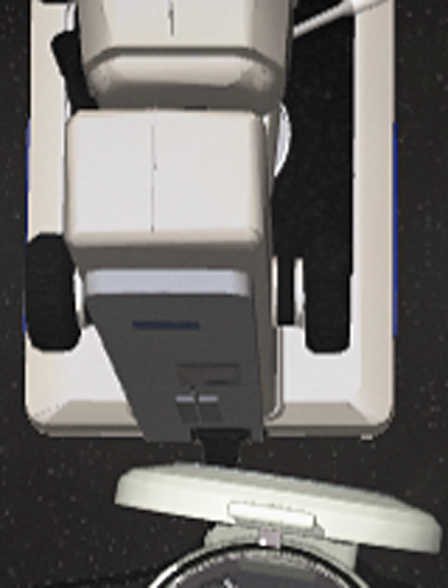

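View pics/m2.png

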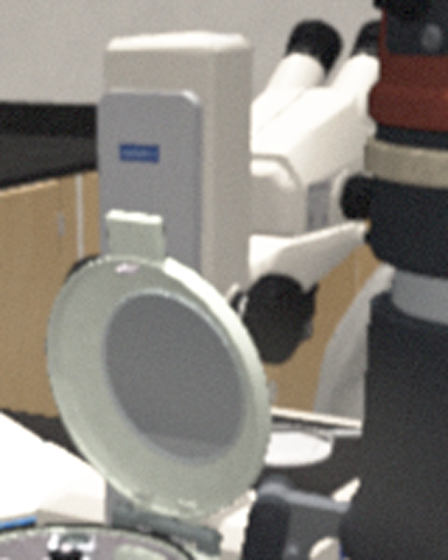

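```bash
python3 - <<'E'
from h import *
d=dict(np.load('pics/top0.png.npz'))
for z in (0,.03,.06): print('bottom',atz(d,291,156,z), atz(d,255,156,z),atz(d,315,156,z))
for z in (.3,.35,.4,.45,.5): print('slab top',z,atz(d,279,102,z)[:2])
for u in [(220+229/2.8,512/2.8),(220+312/2.8,520/2.8)]:
    for z in (.32,.335,.345): print('tab end top',z,atz(d,*u,z)[:2])
s=dict(np.load('pics/scene0.png.npz'))
# tab top edge in scene: (105..162, 213..218)/2.8+(300,30)
for p in [(.623,-.0715),(.619,-.118)]:
    print([np.round(proj(s,[*p,z]),1) for z in (.325,.335,.345)])
print('seen',(300+108/2.8,30+212/2.8),(300+163/2.8,30+222/2.8))
print(robot.state()['time'])
E
```

```text
bottom [ 0.73232857 -0.03611373  0.        ] [0.73196049 0.03825412 0.        ] [ 0.73257377 -0.08565433  0.        ]
bottom [ 0.72590019 -0.03792329  0.03      ] [0.72554184 0.03447927 0.03      ] [ 0.72613891 -0.08615469  0.03      ]
bottom [ 0.71947182 -0.03973284  0.06      ] [0.71912319 0.03070442 0.06      ] [ 0.71970405 -0.08665505  0.06      ]
slab top 0.3 [ 0.7513934  -0.03506503]
slab top 0.35 [ 0.7356898  -0.03922702]
slab top 0.4 [ 0.71998621 -0.043389  ]
slab top 0.45 [ 0.70428261 -0.04755098]
slab top 0.5 [ 0.68857902 -0.05171297]
tab end top 0.32 [ 0.62370834 -0.07174391]
tab end top 0.335 [ 0.62123109 -0.07234825]
tab end top 0.345 [ 0.61957958 -0.07275114]
tab end top 0.32 [ 0.61968669 -0.11555992]
tab end top 0.335 [ 0.61728344 -0.11535804]
tab end top 0.345 [ 0.61568127 -0.11522346]
[array([339.3, 113.2]), array([339.2, 107.8]), array([339.2, 102.3])]
[array([359.4, 115.4]), array([359.4, 109.9]), array([359.4, 104.3])]
seen (338.57142857142856, 105.71428571428572) (358.2142857142857, 109.28571428571429)
5.9333
```

The tab end is at about x 0.62, y −0.094, z 0.338, and the microscope column front is at x ≈ 0.72. So the closed fingers fit behind the tab. While the rotor coasts, I rise and go over to above the tab's rear.

Emit:
arm_command(
  commands=[0,0,1.3,0,0,-1,0,0,2.7,0,0,-2,0,0,4.1,0,0,-3,0,0,5.4,0,0,-4,0,0,6,0,0,-4.7,0.5,0.1,6,0,0,-4.7,1.5,0.4,6,0,0,-4.7,2.7,0.7,6,0,0,-4.7,3.9,1.0,6,0,0,-4.7,4.8,1.3,6,0,0,-4.7,5.3,1.4,6,0,0,-4.7,5.3,1.4,6,0,0,-4.7],
)

```text
time: 6.93
tcp_pos: [0.6496, -0.0917, 0.3291]
ee_rot: [1.309, 1.145, -1.313]
force: [0.9, -0.6, -1.6]
finger_gap: -0.0002
```

```bash
python3 - <<'E'
from h import *
from scipy.spatial.transform import Rotation as Ro
s=robot.state();print(s['time'],s['tcp_pos'],s['force'],s['qpos']);print(Ro.from_rotvec(s['ee_rot']).as_matrix().round(3))
d=snap('scene','s9.png');snap('wrist','w9.png');snap('top','t9.png')
a=cv2.imread('pics/s9.png')[0:230,250:450];cv2.imwrite('pics/s9z.png',cv2.resize(a,None,fx=2.6,fy=2.6,interpolation=cv2.INTER_CUBIC))
E
```

```text
6.9333 [ 0.64955305 -0.09170786  0.32909289] [ 0.89117554 -0.5669889  -1.58756779] [-2.51806756e-01  5.64034943e-01  6.19187209e-01  1.63037421e+00
  3.40783778e-04  3.02778804e+00]
[[-0.004  0.99  -0.138]
 [ 0.001 -0.138 -0.99 ]
 [-1.    -0.004 -0.001]]
```

View pics/s9.png

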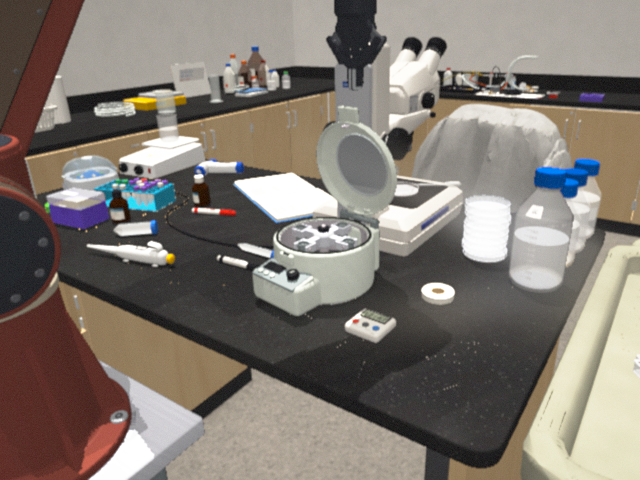

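View pics/w9.png

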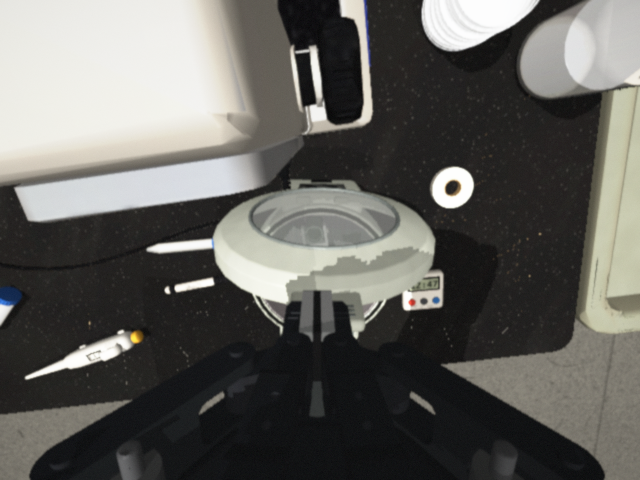

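View pics/s9z.png

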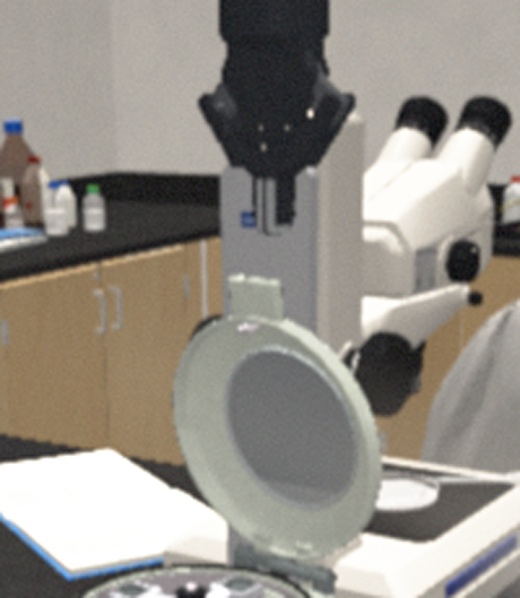

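The hand is behind and above the tab, with the column clear of it. The rotor is still turning in the scene picture. I lower the fingers behind the tab with the wrist turned back a little for joint margin, and wait.

Emit:
arm_command(
  commands=[0.1,0,-0.4,0,0,0.5,0.1,0,-0.9,0,0,1,0.1,0,-1.3,0,0,1,0.1,0,-1.7,0,0,1,0.1,0,-1.9,0,0,1,0.1,0,-1.9,0,0,1,0.1,0,-1.9,0,0,1,0.1,0,-1.9,0,0,1,0.1,0,-1.9,0,0,1,0.1,0,-1.9,0,0,1],
)

```text
time: 7.92
tcp_pos: [0.6509, -0.0927, 0.2859]
ee_rot: [1.235, 1.192, -1.234]
force: [-0.5, -0.1, -0.8]
finger_gap: 0.0001
```

```bash
python3 - <<'E'
from h import *
s=robot.state();print(s['time'],s['tcp_pos'],s['force'],s['qpos'][5])
d=snap('scene','s10.png')
a=cv2.imread('pics/s10.png')[50:280,250:450];cv2.imwrite('pics/s10z.png',cv2.resize(a,None,fx=2.6,fy=2.6,interpolation=cv2.INTER_CUBIC))
E
```

```text
7.9167 [ 0.65085545 -0.09272307  0.28592892] [-0.50562472 -0.14640556 -0.7924889 ] 2.9236372764915437
```

View pics/s10z.png

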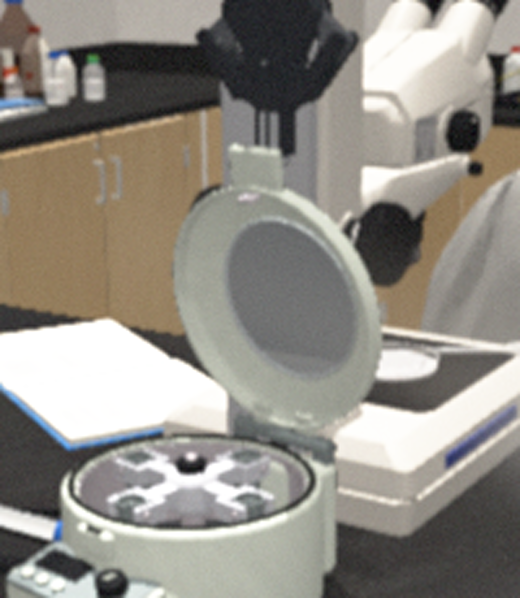

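Emit:
arm_command(
  commands=[0,0,-0.3,0,0,0,0,0,-0.3,0,0,0,0,0,-0.3,0,0,0,0,0,-0.3,0,0,0,0,0,-0.3,0,0,0,0,0,-0.3,0,0,0,0,0,-0.3,0,0,0,0,0,-0.3,0,0,0,0,0,-0.3,0,0,0,0,0,-0.3,0,0,0,0,0,-0.3,0,0,0,0,0,-0.3,0,0,0],
)

```text
time: 8.97
tcp_pos: [0.6507, -0.0927, 0.2779]
ee_rot: [1.235, 1.193, -1.235]
force: [-0.9, -0.3, 0.4]
finger_gap: 0.0002
```

Emit:
arm_command(
  commands=[0,0,0,0,0,0,0,0,0,0,0,0,0,0,0,0,0,0,0,0,0,0,0,0,0,0,0,0,0,0,0,0,0,0,0,0,0,0,0,0,0,0,0,0,0,0,0,0,0,0,0,0,0,0,0,0,0,0,0,0,0,0,0,0,0,0,0,0,0,0,0,0],
)

```text
time: 9.97
tcp_pos: [0.6507, -0.0927, 0.2778]
ee_rot: [1.235, 1.193, -1.235]
force: [0.0, 0.3, 0.8]
finger_gap: -0.0001
```

Emit:
arm_command(
  commands=[0,0,0,0,0,0,0,0,0,0,0,0,0,0,0,0,0,0,0,0,0,0,0,0,0,0,0,0,0,0,0,0,0,0,0,0,0,0,0,0,0,0,0,0,0,0,0,0,0,0,0,0,0,0,0,0,0,0,0,0,0,0,0,0,0,0,0,0,0,0,0,0],
)

```text
time: 10.97
tcp_pos: [0.6507, -0.0926, 0.2779]
ee_rot: [1.235, 1.193, -1.235]
force: [-0.2, -0.2, 0.3]
finger_gap: 0.0001
```

```bash
cat > spin.py <<'E'
from h import *
import sys
n=sys.argv[1]
for i in range(7):
    d=snap('scene',f'{n}_{i}.png')
a=np.hstack([cv2.resize(cv2.imread(f'pics/{n}_{i}.png')[210:265,265:380],None,fx=3.4,fy=3.4,interpolation=cv2.INTER_CUBIC) for i in (0,6)])
cv2.imwrite(f'pics/{n}c.png',a)
g=[cv2.imread(f'pics/{n}_{i}.png',0)[220:258,280:368].astype(float) for i in (0,6)]
print('meandiff',abs(g[0]-g[1]).mean());s=robot.state();print(s['time'],s['tcp_pos'],s['force'])
E
python3 spin.py sp1
```

```text
meandiff 13.530203349282298
11.3167 [ 0.65064842 -0.092683    0.2778429 ] [-0.60327415  0.10677323 -0.38861587]
```

View pics/sp1c.png

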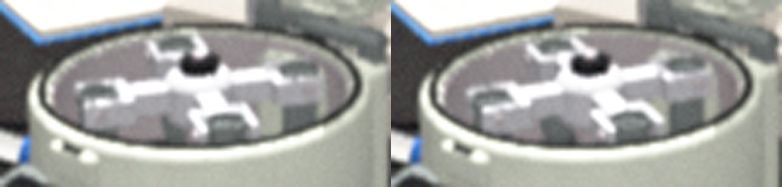

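It is still creeping at about 0.3 rad/s. I wait longer.

Emit:
arm_command(
  commands=[0,0,0,0,0,0,0,0,0,0,0,0,0,0,0,0,0,0,0,0,0,0,0,0,0,0,0,0,0,0,0,0,0,0,0,0,0,0,0,0,0,0,0,0,0,0,0,0,0,0,0,0,0,0,0,0,0,0,0,0,0,0,0,0,0,0,0,0,0,0,0,0],
)

```text
time: 12.32
tcp_pos: [0.6506, -0.0926, 0.2779]
ee_rot: [1.235, 1.193, -1.235]
force: [-0.2, 0.7, -0.5]
finger_gap: -0.0002
```

Emit:
arm_command(
  commands=[0,0,0,0,0,0,0,0,0,0,0,0,0,0,0,0,0,0,0,0,0,0,0,0,0,0,0,0,0,0,0,0,0,0,0,0,0,0,0,0,0,0,0,0,0,0,0,0,0,0,0,0,0,0,0,0,0,0,0,0,0,0,0,0,0,0,0,0,0,0,0,0],
)

```text
time: 13.32
tcp_pos: [0.6506, -0.0926, 0.2779]
ee_rot: [1.235, 1.193, -1.235]
force: [0.5, -0.8, -0.1]
finger_gap: -0.0002
```

```bash
python3 spin.py sp2; python3 - <<'E'
import cv2
a=cv2.imread('pics/sp1_6.png',0)[220:258,280:368].astype(float);b=cv2.imread('pics/sp2_0.png',0)[220:258,280:368].astype(float);print(abs(a-b).mean())
a=cv2.imread('pics/sp1_6.png',0)[420:458,280:368].astype(float);b=cv2.imread('pics/sp2_0.png',0)[420:458,280:368].astype(float);print('noise',abs(a-b).mean())
E
```

```text
meandiff 1.7933612440191387
13.6667 [ 0.65065193 -0.09266244  0.27785725] [-0.41348188 -0.33737801  0.22756336]
21.791566985645932
noise 1.9533492822966507
```

View pics/sp2c.png

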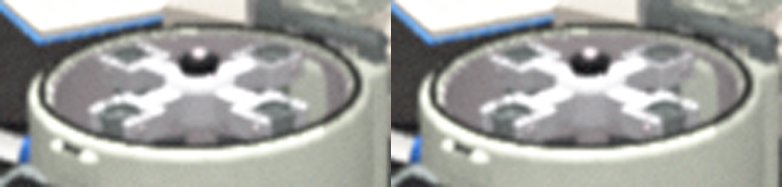

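The frames 0.3 s apart differ only at noise level, so the rotor stands still with the lid upright. Now I work out the closing arc.

```bash
python3 - <<'E'
import numpy as np
H=np.array([.650,-.099]);f=np.array([-.989,.148]);c=np.array([.6506,-.0927,.2779])
for th in np.arange(1.42,-.01,-.0592):
    r=.210+.018*(1-th/1.42)
    s=r*np.cos(th)-.009*np.sin(th)-.011; z=.112+r*np.sin(th)+.009*np.cos(th)-.04
    p=np.r_[H+f*s,z];print(round(th,2),((p-c)/.025).round(2))
E
```

```text
1.42 [-0.48 -0.18  0.12]
1.36 [-0.98 -0.11  0.08]
1.3 [-1.47 -0.04  0.02]
1.24 [-1.96  0.04 -0.08]
1.18 [-2.44  0.11 -0.21]
1.12 [-2.92  0.18 -0.37]
1.06 [-3.39  0.25 -0.56]
1.01 [-3.85  0.32 -0.77]
0.95 [-4.3   0.39 -1.02]
0.89 [-4.73  0.45 -1.29]
0.83 [-5.15  0.51 -1.58]
0.77 [-5.55  0.57 -1.91]
0.71 [-5.93  0.63 -2.26]
0.65 [-6.29  0.69 -2.63]
0.59 [-6.63  0.74 -3.02]
0.53 [-6.95  0.78 -3.44]
0.47 [-7.25  0.83 -3.87]
0.41 [-7.51  0.87 -4.33]
0.35 [-7.76  0.91 -4.8 ]
0.3 [-7.97  0.94 -5.28]
0.24 [-8.16  0.97 -5.78]
0.18 [-8.32  0.99 -6.29]
0.12 [-8.45  1.01 -6.82]
0.06 [-8.54  1.02 -7.35]
-0.0 [-8.61  1.03 -7.88]
```

Emit:
arm_command(
  commands=[-0.5,-0.1,0,0,0,0,-1.0,-0.1,0,0,0,0,-1.5,0,0,0,0,0,-2.0,0,-0.1,0,0,0,-2.4,0.1,-0.2,0,0,0,-2.9,0.2,-0.4,0,0,0,-3.4,0.3,-0.6,0,0,0,-3.4,0.3,-0.6,0,0,0],
)

```text
time: 14.33
tcp_pos: [0.5639, -0.0847, 0.2627]
ee_rot: [1.234, 1.193, -1.235]
force: [0.4, -0.5, 0.2]
finger_gap: 0.0001
```

```bash
python3 - <<'E'
from h import *
s=robot.state();print(s['time'],s['tcp_pos'],s['force'],s['qpos'][5])
d=snap('scene','s11.png');
a=cv2.imread('pics/s11.png')[50:280,250:450];cv2.imwrite('pics/s11z.png',cv2.resize(a,None,fx=2.6,fy=2.6,interpolation=cv2.INTER_CUBIC))
E
```

```text
14.3333 [ 0.56389502 -0.08473397  0.2627134 ] [ 0.41980872 -0.53707959  0.22318172] 2.8989915874831005
```

View pics/s11z.png

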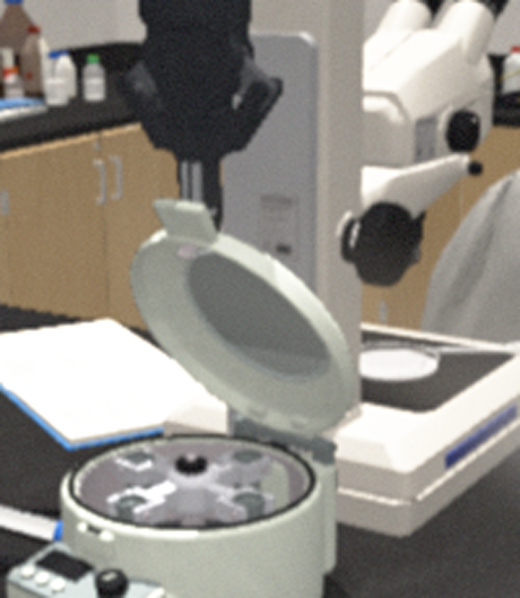

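The lid is following, at about 1 rad now, with the fingertips behind the tab. I continue along the arc.

Emit:
arm_command(
  commands=[-0.4,0.1,-0.2,0,0,0,-0.9,0.1,-0.4,0,0,0,-1.3,0.2,-0.7,0,0,0,-1.7,0.2,-1.0,0,0,0,-2.1,0.3,-1.3,0,0,0,-2.5,0.3,-1.7,0,0,0,-2.9,0.4,-2.0,0,0,0,-3.2,0.5,-2.4,0,0,0,-3.5,0.5,-2.8,0,0,0,-3.8,0.5,-3.3,0,0,0,-4.1,0.6,-3.7,0,0,0,-4.1,0.6,-3.7,0,0,0],
)

```text
time: 15.38
tcp_pos: [0.462, -0.0697, 0.1692]
ee_rot: [1.234, 1.195, -1.236]
force: [0.7, 1.0, -0.2]
finger_gap: -0.0005
```

```bash
python3 - <<'E'
from h import *
s=robot.state();print(s['time'],s['tcp_pos'],s['force'],s['qpos'][5])
d=snap('scene','s12.png');
a=cv2.imread('pics/s12.png')[80:310,250:450];cv2.imwrite('pics/s12z.png',cv2.resize(a,None,fx=2.6,fy=2.6,interpolation=cv2.INTER_CUBIC))
E
```

```text
15.3833 [ 0.46201864 -0.06974745  0.16919237] [ 0.6914873   1.04061494 -0.18720246] 2.869735392592186
```

View pics/s12z.png

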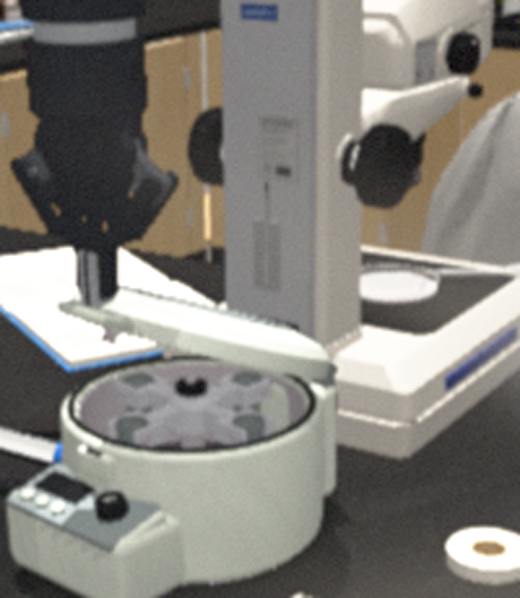

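Emit:
arm_command(
  commands=[-0.25,0,-0.5,0,0,0,-0.5,0,-1.0,0,0,0,-0.7,0.1,-1.5,0,0,0,-0.8,0.1,-2.0,0,0,0,-0.9,0.1,-2.4,0,0,0,-1.0,0.1,-2.8,0,0,0,-1.0,0.1,-3.1,0,0,0,-1.0,0.1,-3.3,0,0,0,-1.0,0.1,-3.3,0,0,0],
)

```text
time: 16.18
tcp_pos: [0.4385, -0.0677, 0.0874]
ee_rot: [1.235, 1.193, -1.235]
force: [-0.9, 0.8, 0.5]
finger_gap: -0.0002
```

```bash
python3 - <<'E'
from h import *
s=robot.state();print(s['time'],s['tcp_pos'],s['force'],s['qpos'][5])
d=snap('scene','s13.png');
a=cv2.imread('pics/s13.png')[130:320,250:450];cv2.imwrite('pics/s13z.png',cv2.resize(a,None,fx=3,fy=3,interpolation=cv2.INTER_CUBIC))
E
```

```text
16.1833 [ 0.43851615 -0.06772778  0.08744787] [-0.93754163  0.79848098  0.46215038] 2.8579568643658306
```

View pics/s13z.png

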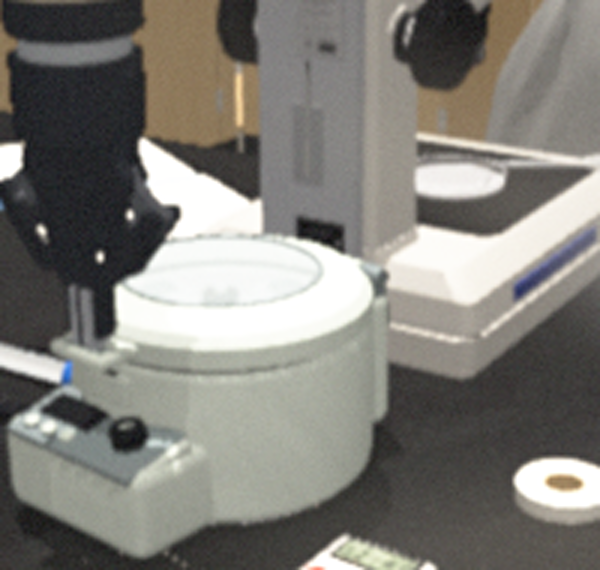

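Almost shut. I press down in small steps and watch the force.

Emit:
arm_command(
  commands=[0,0,-0.15,0,0,0,0,0,-0.3,0,0,0,0,0,-0.3,0,0,0],
)

```text
time: 16.48
tcp_pos: [0.4393, -0.068, 0.0833]
ee_rot: [1.235, 1.19, -1.233]
force: [-11.4, 3.0, 41.6]
finger_gap: 0.0001
```

The force rose to 42 N, so the lid has hit its stop. I lift off and retreat.

Emit:
arm_command(
  commands=[0,0,0.4,0,0,0,0,0,1.0,0,0,0,-0.2,0,2.0,0,0,0,-0.4,0,3.2,0,0,0,-0.8,0,4.4,0,0,0,-1,0,5,0,0,0,-1,0,5,0,0,0],
)

```text
time: 17.07
tcp_pos: [0.4146, -0.0683, 0.2088]
ee_rot: [1.236, 1.187, -1.232]
force: [0.6, -0.6, 0.8]
finger_gap: -0.0002
```

```bash
python3 - <<'E'
from h import *
s=robot.state();print(s['time'],s['tcp_pos'],s['force'],s['qpos'][5])
d=snap('scene','s14.png');snap('wrist','w14.png')
a=cv2.imread('pics/s14.png')[190:320,240:400];cv2.imwrite('pics/s14z.png',cv2.resize(a,None,fx=4.5,fy=4.5,interpolation=cv2.INTER_CUBIC))
# expected tab point when shut
H=np.array([.650,-.099]);f=np.array([-.989,.148])
for r in (.203,.230):
  for y in(-.023,.023):
    p=H+f*r+y*np.array([.148,.989]);print(r,y,[np.round((np.array(proj(d,[*p,z]))-[240,190])*4.5) for z in (.121,.13)])
E
```

```text
17.0667 [ 0.41459275 -0.06830014  0.20877915] [ 0.63604425 -0.64316741  0.79126685] 2.838668451575854
0.203 -0.023 [array([248., 257.]), array([247., 236.])]
0.203 0.023 [array([169., 227.]), array([168., 206.])]
0.23 -0.023 [array([197., 279.]), array([196., 258.])]
0.23 0.023 [array([118., 248.]), array([117., 227.])]
```

View pics/s14z.png

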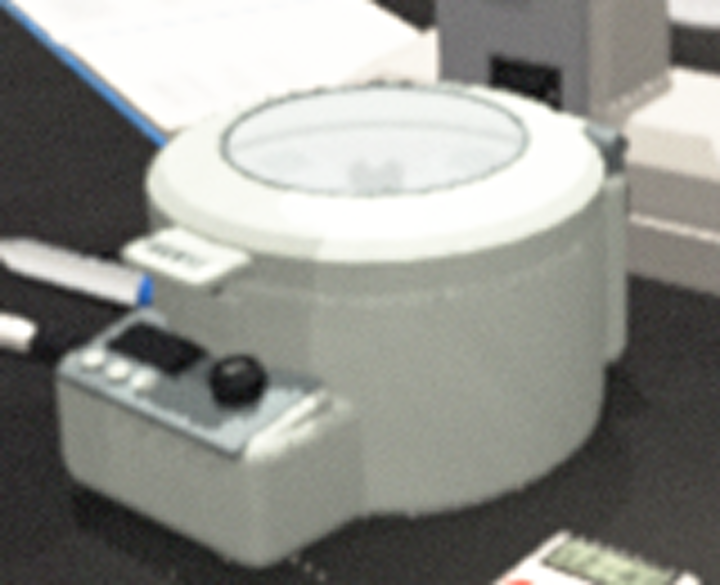

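View pics/w14.png

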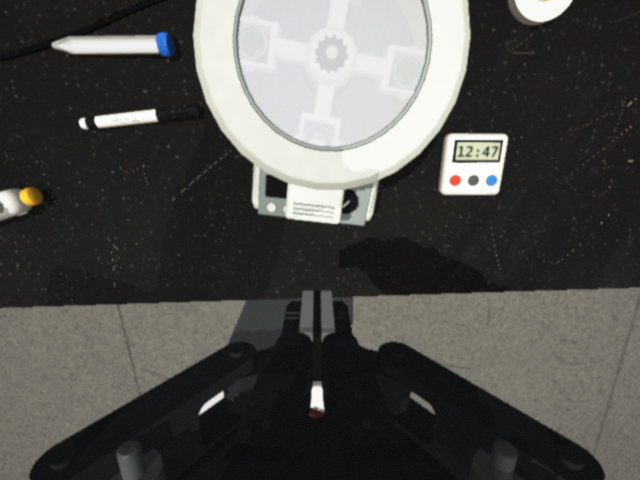

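The lid's tab corners, about (118,250) and (195,275), match the predicted shut positions (118,248) and (197,279). I make one last check of rotor stillness through the window, then hand in.

```bash
python3 - <<'E'
from h import *
a=snap('wrist','w15.png')['frame'].astype(float)
for i in range(5): b=grab_frame('wrist')['frame'].astype(float)
print('window diff',abs(a-b)[0:140,240:430].mean(),'bg',abs(a-b)[200:280,100:240].mean())
s=dict(np.load('pics/scene0.png.npz'))['frame'].astype(float);e=grab_frame('scene')['frame'].astype(float)
D=abs(s-e).mean(2)
for n,(u,v) in dict(marker=(232,262),tube=(255,250),timer=(371,325),tape=(437,293)).items(): print(n,D[v-12:v+12,u-12:u+12].mean())
print(robot.state()['time'],robot.state()['force']); print(robot.finish_job())
E
```

```text
window diff 3.5099624060150374 bg 2.0708928571428573
marker 12.820023148148147
tube 15.793402777777779
timer 15.928819444444445
tape 12.93576388888889
17.5167 [ 0.47475386  0.30131492 -0.48480716]
the job is handed in; nothing more can be done
None
```

```bash
python3 - <<'E'
import cv2,numpy as np
a=cv2.imread('pics/scene0.png',0);b=cv2.imread('pics/s14.png',0)
for n,(u,v) in dict(marker=(232,262),tube=(255,250),timer=(371,325),tape=(437,293)).items():
    t=a[v-14:v+14,u-18:u+18];r=cv2.matchTemplate(b[v-34:v+34,u-38:u+38],t,cv2.TM_CCOEFF_NORMED);_,m,_,l=cv2.minMaxLoc(r);print(n,m,(l[0]-20,l[1]-20))
E
```

```text
marker 0.9952202439308167 (0, 0)
tube 0.9065069556236267 (0, 0)
timer 0.9823954701423645 (0, 0)
tape 0.9915854334831238 (0, 0)
```

I spun the rotor, let it coast to a standstill on its own, shut the lid and handed the job in at about 17.5 s. No verdict was reported.

- **First spin attempt:** It missed. The visible fingertips sit about 40 mm above the reported TCP, so they passed over the rotor arms without moving them. I corrected for that offset and tried again.
- **Spin:** The second sweep pushed one arm and lifted clear. The wrist pictures showed about 2 rad/s right after. About 5.5 s later it was still creeping at roughly 0.3 rad/s, with nothing touching it.
- **Standstill:** With the lid still upright, scene frames 0.3 s apart differed only by image noise.
- **Lid:** I drew it down from behind its tab and pressed it onto its stop. The last press reached about 42 N at the fingertips, more than I intended. After lifting off, the tab corners matched the predicted shut position within about 4 px in a 4.5× enlarged crop; 2° open would be about 18 px.
- **Last checks:**
  - **Bystanders:** The marker, tube, timer and tape showed no shift when matched against the first picture. A cruder brightness comparison did differ there, probably because of changed shadows.
  - **Rotor through the window:** The image difference was slightly above background (3.5 against 2.1). I took this as the brighter image there, since the frames before closing showed it standing still.

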